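# Press a pen box together in a ratchet press

### The arm

A 6-joint arm with a two-finger parallel gripper is mounted at the origin on the work surface; the furniture and walls round the work are solid. World frame = base frame: x ahead of the robot, y to its left, z up, the work surface at z = 0. Lengths are in m, angles in rad, forces in N, time in s.
With the tool pointing down it reaches from about 0.425 to 0.95 m from the base axis. Payload 3.5 kg.
Tool frame: the origin (TCP) lies midway between the tips of the shut fingers; the grasp point (between the pads) lies 19 mm behind it; z points along the fingers, y is the line along which they close (so a half turn about z gives the same grasp; the last joint's range is limited). The gripper opens to 85 mm and grips with 20 to 120 N. Pads are 22 mm wide; open, the fingers measure 114 mm over their backs; the gripper's body (76 mm by 85 mm) begins 54 mm behind the grasp point. The pads swing forward as they close: fully open they stand 13 mm farther back than shut.
Start: joints at [1.2, 0.286, 1.577, -0, 1.279, -0.15], TCP at [0.148, 0.659, 0.231] pointing down, gripper open.
Joint ranges: [-2.77, 2.77], [-0.9, 2.22], [0.21, 2.48], [-1.53, 4.67], [0.24, 2.81], [-2.84, 2.84]. Speed limits (rad/s): [2.79, 2.79, 3.14, 3.14, 3.14, 3.14].

### API

Orientations are given as a unit quaternion [x, y, z, w].
In Python, from plant import get_state, read_camera, ctrl gives the robot as it stands.
- The arm moves only by the shell command python3 -m crank 'ROWS' [FORCE]. ROWS is JSON, a list of rows, each a list of 3 entries, a list of its own where there are three numbers: the shift along the tool's x, y, z in mm, then the turn about the tool's z in degrees, then the closure in counts, from 0 (fully open) to 255 (shut). In form: [[[tx, ty, tz], yaw, claw], ...]. A call has 1 to 10 rows; each row is the pose to reach, as a shift and turn from the pose commanded when the call began, along the tool's axes at that moment; what a row does not reach only later rows make up. A row lasts 1/10 s, in which the tool goes at most 50 mm and 8.59 degrees, less where a joint would pass 70% of its speed; a pose out of reach is approached as far as the arm can. A call with a gripper value outside its range is refused whole. The fingers move at their own pace and stop on an object; FORCE is the grip in N (left out, the last holds). Time passes only in rows, so rows that repeat a pose let the fingers close. It gives the time, the measured TCP pose, the force, the opening and the grip force at its end, in the units of the state.
- get_state(): the state, without advancing time (a new reading comes with each control period).
- read_camera(name): name is "scene" or "top" or "wrist"; returns a dict with "frame" (384x512x3 uint8, blue, green, red), "range_z" (384x512 float32, m along the optical axis (not along the pixel's ray), 0 where there is no reading), "vfov" (degrees; the focal length in pixels is half the picture's height over the tangent of half this angle, whatever the lens; pixels are square), "cx", "cy" (the principal point, pixels), "origin" and "orientation" of the camera in the world. Camera axes: x right, y down, z forward; pixel columns grow to the right and rows downward; lengths in m; the calibration is good to about 2 mm. A picture is of the moment at which its call begins.
- ctrl.sign_off(): hands the job in; it is judged then, once.
The state is a dict: "time": time; "qpos": joint angles; "dq": joint speeds; "joint_efforts": joint torques, N m; "eef_pos": TCP position; "tcp_rot": TCP orientation; "contact_force": force on the tool from outside, world axes, zero at the start; "wrist_torque": the same for the moment, N m; "opening": opening from 0.0 (shut) to 1.0 (fully open); "finger_force": force on a finger pad.
Only numpy, scipy, OpenCV 4.12 (cv2) and the standard library are available. Lean on these libraries where they do the work, as an engineer would, in place of code of your own. Each camera call takes 0.05 s, during which the arm holds its last target. There are 200 camera calls.

### The job

The end panel of the small wooden pen box still stands off on its dowels: set the box in the bed of the ratchet press, between the guide strips, and pump the trigger until the jaw has pressed the panel fully home. Then push the release plate down so that the jaw springs all the way back, and lay the finished box gently, flat and upright, in the empty half of the pen tray. Leave the stapler, the clip tin and the glue stick where they are.

Things in the scene. Friction and masses are not known exactly. Their poses are not given: they have to be found in the camera images.
- press: ratchet press, fixed: plywood board 330 x 90 x 15 mm with a one-hand clamp head at one end and a fixed steel jaw at the other. Origin: centre of the board's underside; x points the way the sliding jaw advances, from head to fixed jaw. Along x: release plate at -0.15, grip at -0.082, head front (30 mm wide, 89 mm high) at -0.018, fixed jaw (64 mm wide, 65 mm high) from 0.132
- bed (a point): point on top of the press board, 15 mm above the desk, on the press's centre line, axes as the press. The fixed jaw's face is 48 mm ahead (+x), the sliding jaw's face 80 mm behind (-x) when joint jaw is 0. Two wooden guide strips, 8 mm high and 8 mm wide, run along the sides, 64 mm apart inside
- jaw (a joint): how far the sliding jaw has advanced (m): 0 fully back, 0.040 at most; the bed is open by 0.128 minus this. A spring of 3 to 4.5 N pulls it back and a ratchet with 8 mm teeth holds it; at the start it may stand one tooth forward
- jaw_pad: rubber pad on the sliding jaw, 40 x 40 mm; origin at the middle of its face, 40 mm above the desk
- grip_point (a point): middle of the fixed upright grip, 130 mm above the desk. The grip is 15 mm thick along the press's x, 26 mm wide, with its top 147 mm and its foot 93 mm above the desk
- trigger_point (a point): point on the middle plane of the trigger near its top, 54 mm from its hinge (hinge: 12 mm ahead of grip_point in the press's x, 79 mm above the desk). The trigger is 8 mm thick, 22 mm wide. At rest it leans forward, its front 41 mm ahead of grip_point, its top 132 mm high; pulled in it stands upright, its front 16 mm ahead of grip_point, its top 137 mm high
- trigger (a joint): angle (rad): 0 at rest, 0.44 pulled right back to the grip (25 mm near its top). Springs back. A full pull (0.4 or more) advances the jaw one tooth (8 mm) and it stays; a short pull gains nothing. Needs 4 N near its top, about 17 N while pressing the panel; 20 to 25 N is good. Squeeze it against the grip from above (49 mm across, 24 mm pulled in; only the trigger moves) or pull it
- thumb_plate (a point): middle of the top of the release plate, a ridged steel plate 32 x 26 mm behind the grip; 74 mm above the desk, 69 mm behind grip_point along the press's x
- release (a joint): angle of the release rocker (rad): 0 up, 0.34 fully down (plate about 14 mm lower); the pawl is clear from about 0.27. Takes 5 N, up to 10 N when the jaw is loaded. It nods as the ratchet clicks. Held down with the trigger at rest, it lets the jaw run back to 0 in half a second
- pen_box: open-topped light wooden box with 10 mm walls, 96 x 56 x 50 mm once pressed together, 0.15 to 0.35 kg; origin at the centre of its underside, x along the box to its loose end panel
- box_center (a point): centre of the pen box, 25 mm above its underside, same axes. The fixed walls reach from x = -0.048 to 0.038; the end panel is 10 mm thick and stands off further by joint end_panel. Best taken across its 56 mm width
- end_panel (a joint): how far the box's end panel stands off on its dowels (m), along the box's +x: 9 to 13 mm at the start, 0 fully home. Tight fit: takes 16 N to move and stays where it is left. The panel may face either jaw of the press
- pen_tray: shallow dark tray, 264 x 162 mm, 2 mm floor, rim 16 mm high and 2 mm thick, fixed; origin at the centre of its underside, x along its long side towards the empty end. Pens, an eraser and a sharpener up to 15 mm high lie in the half at negative x
- tray_empty (a point): middle of the floor of the tray's empty half, 2 mm above the desk, axes as the tray; the empty half reaches 65 mm either way in x and 79 mm in y
- stapler_center (a point): bystander: middle of the dark stapler, 28 mm up (150 x 36 x 56 mm high, long along its own x)
- clip_tin_center (a point): bystander: middle of the flat hinged paper-clip tin, 13 mm up (68 x 98 x 26 mm high, long along its own y)
- glue_stick_center (a point): bystander: middle of the upright glue stick, 45 mm up (29 mm across, 91 mm high); it stands close beside the pen box at the start

How it is judged:
By the outcome, as a careful person would: the job done as asked, in the order asked, and still so for the second after the job is handed in, with the robot touching nothing.
It also fails if it takes over 72 s, if anything falls off the work surface, if the arm or the gripper's body presses on something with over 40 N, if the wrist force passes 120 N, or if a joint passes its speed limit or range.

## Working session

There is one attempt and no reset: what is moved stays moved. The work goes in short steps, Python scripts to look and compute and a shell command to move; the robot and the scene stay as the last step left them, time stands still between calls to the robot, and variables do not carry over. Pictures are saved under pics/ and viewed, at most 12 in all, crops included, and the job is handed in when it is done.

```bash
ls; mkdir -p pics; cat > h.py <<'E'
import numpy as np, cv2
from plant import get_state, read_camera, ctrl
from scipy.spatial.transform import Rotation as R
def cam(n):
    c=read_camera(n); f=192/np.tan(np.radians(c["vfov"])/2)
    v,u=np.mgrid[0:384,0:512]; z=c["range_z"]
    P=np.stack([(u-c["cx"])/f*z,(v-c["cy"])/f*z,z],-1)
    M=R.from_quat(c["orientation"]).as_matrix()
    W=P@M.T+np.array(c["origin"]); W[z==0]=np.nan
    return c["frame"],W
E
python3 - <<'E'
from h import *
s=get_state();print(s)
for n in("top","scene"):
    c=read_camera(n);print({k:v for k,v in c.items() if k not in("frame","range_z")})
    cv2.imwrite(f"pics/{n}.png",c["frame"]); np.savez(f"{n}.npz",W=cam(n)[1],f=c["frame"])
a,b=cv2.imread("pics/top.png"),cv2.imread("pics/scene.png")
cv2.imwrite("pics/top2.png",cv2.resize(a,(780,585)))
E
```

```text
pics
{'time': 0.0, 'qpos': array([ 1.20000386e+00,  2.87194877e-01,  1.57819197e+00,  7.62251552e-06,
        1.27861771e+00, -1.50001378e-01]), 'dq': array([-0.0013243 ,  0.00155924,  0.00256799,  0.00278488,  0.00062569,
        0.00094921]), 'joint_efforts': array([-2.48023407e-04, -4.05957806e+01, -2.92639303e+01, -1.03166801e-04,
        5.47701144e-03, -4.22452660e-07]), 'eef_pos': array([0.14755159, 0.65799128, 0.22991961]), 'tcp_rot': array([ 1.10172460e-01,  9.93911754e-01, -1.16435490e-03, -3.14014090e-04]), 'contact_force': array([-0.17954529, -0.66953691,  0.34819334]), 'wrist_torque': array([-0.03907947, -0.03955208,  0.02610915]), 'finger_force': 0.0, 'opening': 1.003231988510654}
{'vfov': 42.63618628630191, 'cx': 251.43863310802593, 'cy': 190.8271471904803, 'origin': array([0.32669025, 0.02014139, 1.30641013]), 'orientation': array([-0.69644221,  0.71582088, -0.03830992,  0.03318245])}
{'vfov': 42.06658011595526, 'cx': 257.03252880746584, 'cy': 187.48830071837227, 'origin': array([1.57388859, 0.19791588, 1.03964173]), 'orientation': array([ 0.59113187,  0.68559797, -0.32611433, -0.27233801])}
```

View pics/top.png

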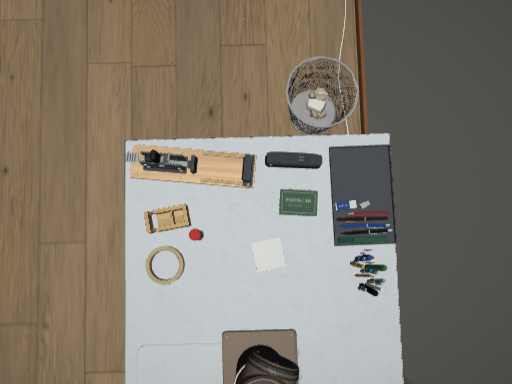

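View pics/scene.png

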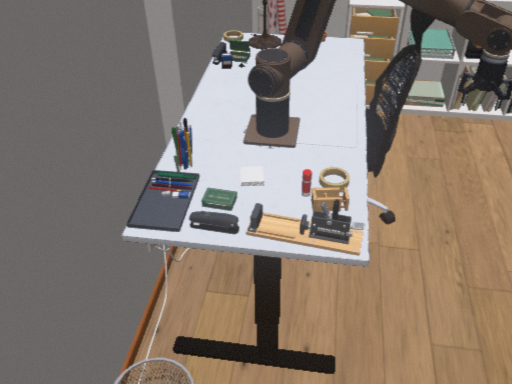

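The top view shows the press at about (193,167) with its head on the left and fixed jaw on the right at (249,169). The box is at (167,218), the glue stick at (195,235), the tray at (362,195) with its empty half towards the top, and the stapler and tin at (293,160) and (298,203). The scene view agrees.

```bash
cat > m.py <<'E'
from h import *
d=np.load("top.npz");W=d["W"];F=d["f"]
def rect(name,r0,r1,c0,c1,z0,z1,off=0):
    S=W[r0:r1,c0:c1].reshape(-1,3); S=S[(S[:,2]>z0)&(S[:,2]<z1)]
    # keep largest blob by image mask
    m=np.zeros(W.shape[:2],np.uint8); m[r0:r1,c0:c1]=((W[r0:r1,c0:c1,2]>z0)&(W[r0:r1,c0:c1,2]<z1))
    n,l,st,ce=cv2.connectedComponentsWithStats(m); k=1+np.argmax(st[1:,4])
    S=W[l==k]
    (c,s,a)=cv2.minAreaRect((S[:,:2]*1000).astype(np.float32))
    print(name,"c",np.round(c,1),"size",np.round(s,1),"ang",round(a,1),"zmed",np.round(np.median(S[:,2]),4),len(S))
    return S
rect("box",195,240,138,190,.035,.07)
rect("boxlow",195,240,138,190,.015,.07)
rect("glue",225,245,186,208,.07,.11)
rect("board",140,192,124,262,.008,.03)
rect("fixjaw",145,192,235,262,.05,.08)
rect("head",140,192,124,205,.06,.12)
rect("grip",140,192,124,205,.10,.17)
rect("stapler",145,175,260,330,.03,.08)
rect("tin",185,220,275,322,.015,.04)
rect("tray",130,255,325,400,-.01,.03)
print("desk",np.nanmedian(W[280:320,220:300,2]))
hsv=cv2.cvtColor(F,cv2.COLOR_BGR2HSV)
m=((F.max(2)<75)&(np.mgrid[0:384,0:512][1]>322)&(np.mgrid[0:384,0:512][0]<252)&(np.mgrid[0:384,0:512][1]<400)&(np.mgrid[0:384,0:512][0]>140)).astype(np.uint8)
n,l,st,ce=cv2.connectedComponentsWithStats(m);k=1+np.argmax(st[1:,4]);print(st[k])
S=W[l==k];S=S[np.isfinite(S[:,0])];S=S[S[:,0]>0.3];print("traydark",cv2.minAreaRect((S[:,:2]*1000).astype(np.float32)),S[:,:2].min(0),S[:,:2].max(0))
np.set_printoptions(linewidth=250)
print("box z"); print((np.nan_to_num(W[203:236:2,142:192:2,2])*1000).astype(int))
print("press z");print((np.nan_to_num(W[143:190:2,124:204:2,2])*1000).astype(int))
for p in[(145,203),(189,232),(170,150)]:print(W[p[1],p[0]])
c=F[140:245,120:262];cv2.imwrite("pics/crop.png",cv2.resize(c,None,fx=5.5,fy=5.5,interpolation=cv2.INTER_CUBIC))
E
python3 m.py
```

```text
box c [391.2 229.7] size [ 56.6 109.8] ang 9.3 zmed 0.0473 461
boxlow c [391.2 229.7] size [ 56.6 109.8] ang 9.3 zmed 0.0462 580
glue c [348.4 152.9] size [27.3 27.1] ang 88.4 zmed 0.0891 117
board c [530.4 162.8] size [329.6  91.1] ang 83.4 zmed 0.014 2988
fixjaw c [514.2  20.1] size [22.5 64.3] ang 83.8 zmed 0.0624 218
head c [538.2 235.1] size [107.2  36. ] ang 83.6 zmed 0.0866 318
grip c [539.3 243.4] size [25.6 14.6] ang 1.3 zmed 0.1413 98
stapler c [ 537.3 -103.8] size [144.5  34.3] ang 86.0 zmed 0.0477 713
tin c [ 425.2 -112.4] size [98.3 67.8] ang 85.2 zmed 0.0248 965
tray c [ 447.  -279.2] size [189.  326.9] ang 88.5 zmed 0.0008 8265
desk -0.0016621623103250105
[336 145  61  98 301]
traydark ((443.81414794921875, -294.91827392578125), (146.60198974609375, 260.8775939941406), 89.57816314697266) [ 0.31285468 -0.36917758] [ 0.5737097  -0.22253854]
box z
[[ 1 -2 -4  0  0  0 -4 -2  1  0  0 -7 -1 -2  1  1 -4 -4 -3 -5 -1 -3  1  0  1]
 [ 0 -2 -3  0 -4 -2 -1  0 -2 -2 -3 -4 -2  0 -1  2 -1 45 50 46 46 46 29 -3 -4]
 [-3  0 -1 -5  0  1  0 -3 -1  0 -1  0 43 52 50 47 41 46 42 46 49 48 37  
[... 4424 characters left out ...]
  -2  -1   0  -1  -2  -4  -2   3  -1  -4  -1   1  -1   0  -2  -7   1  -4  -4   4   0  -4  -4  -3   6   9]
 [ -4   1  -2   0   0  -3   0  -2  -1  -6   0   0   0   3   1   2  -1   0  -3  -3  -1   0   1   0   3  -3  -1  -4  -1  -1   0  -3   0   1  -5  -3  -1   1   3  -2]
 [ -2  -3   1  -2   0  -4  -4  -5  -4  -2   0  -6   0  -5  -1  -3  -3   4  -5  -6   0  -5   0  -2  -6  -3   0   0   1  -2  -4  -3  -6  -3  -4  -1  -2  -2  -2   1]
 [ -5  -4  -3   4   4  -4  -1   3   0  -2   0  -1  -1  -3   0  -1  -5  -4  -1  -2  -1  -4  -6  -2   0  -6   4   0  -4  -2  -1   0  -5   2  -4  -4   3   0  -2   0]]
[0.43412811 0.29218837 0.00213405]
[0.35238167 0.16643445 0.08733376]
[0.5728616  0.22258549 0.01332409]
```

View pics/crop.png

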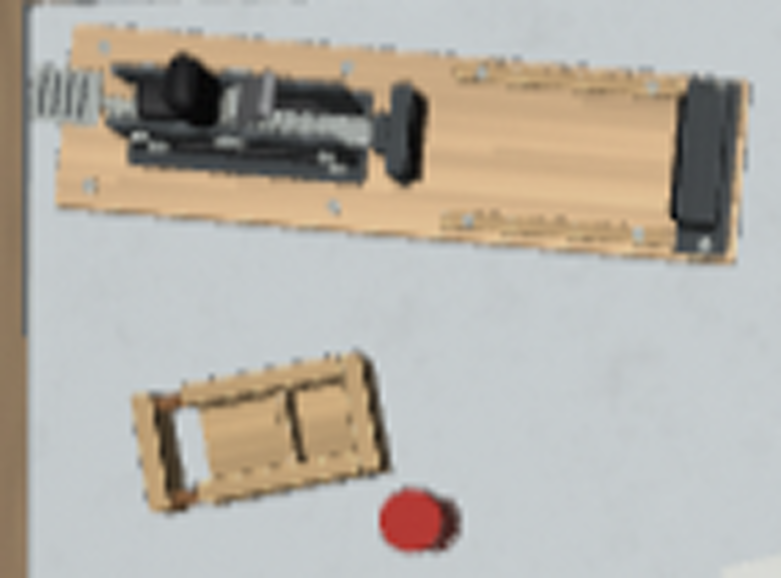

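Crop: the box's loose panel is at its left end (crop 155,450), so it faces the head side (+y). The press head is at left, the fixed jaw at (700,165), and the jaw pad front at (425,130). The measured sizes match the given ones (board 330x91, box 110x57, jaw 64 wide). Next I work out the approach over the box.

```bash
cat >> h.py <<'E'
def to(x,y,z,ang):
    "mm shift in tool axes, tool turn (deg) to reach world TCP x,y,z with tool y at world angle ang (mod 180)"
    s=get_state(); M=R.from_quat(s["tcp_rot"]).as_matrix()
    d=M.T@((np.array([x,y,z])-s["eef_pos"])*1000)
    a=np.degrees(np.arctan2(M[1,1],M[0,1])); w=(ang-a+90)%180-90
    print("shift",np.round(d,1),"turn",round(-w,1),"(other",round(-w+(180 if w>0 else -180),1),") now ang",round(a,1),"pos",np.round(s["eef_pos"],4),"tilt",round(M[2,2],5))
E
python3 -c "
from h import *
to(.3923,.2233,.13,9.3)"
```

```text
shift [-334.  -370.6  100.9] turn 68.0 (other -112.0 ) now ang 77.3 pos [0.1476 0.6582 0.2304] tilt -1.0
```

```bash
python3 -m crank '[[[-34,-37,5],8,0],[[-67,-74,10],16,0],[[-100,-111,20],24,0],[[-134,-148,30],32,0],[[-167,-185,40],40,0],[[-200,-222,50],48,0],[[-234,-260,60],56,0],[[-267,-297,70],64,0],[[-301,-334,80],68,0],[[-334,-371,90],68,0]]'
python3 -m crank '[[[0,0,0],0,0],[[0,0,0],0,0]]'
python3 - <<'E'
from h import *
to(.3923,.2233,.13,9.3)
f,W=cam("wrist");cv2.imwrite("pics/w1.png",f);np.savez("w1.npz",W=W,f=f)
m=((W[...,2]>.035)&(W[...,2]<.065)).astype(np.uint8)
n,l,st,ce=cv2.connectedComponentsWithStats(m)
for k in np.argsort(-st[1:,4])[:4]+1:
    S=W[l==k];print(st[k],cv2.minAreaRect((S[:,:2]*1000).astype(np.float32)),np.median(S[:,2]))
E
```

```text
time: 1.2
eef_pos: [0.3894, 0.2282, 0.1427]
tcp_rot: [0.647, 0.762, 0.0, 0.0]
contact_force: [0.6, 0.2, -0.5]
opening: 0.999
finger_force: 0.0
time: 1.4
eef_pos: [0.3891, 0.2289, 0.1425]
tcp_rot: [0.648, 0.761, -0.0, -0.0]
contact_force: [-0.1, -0.4, 0.3]
opening: 1.001
finger_force: 0.0
shift [-6.1  2.3 12.5] turn -0.1 (other 179.9 ) now ang 9.2 pos [0.3891 0.2289 0.1425] tilt -1.0
[ 216  121   78  136 5321] ((388.7637023925781, 230.44717407226562), (56.047584533691406, 108.58131408691406), 9.150276184082031) 0.04937759479557188
[ 388  133   93  181 3201] ((531.20751953125, 226.72705078125), (147.36331176757812, 36.772178649902344), 89.78376770019531) 0.05315329806797192
[170 249  38  31 598] ((346.7752685546875, 162.10939025878906), (13.093908309936523, 27.613666534423828), 78.79924774169922) 0.05027086424110143
[476 145  17  11  83] ((542.2294311523438, 292.70947265625), (7.000408172607422, 5.922759532928467), 88.6468276977539) 0.06253067141932583
```

View pics/w1.png

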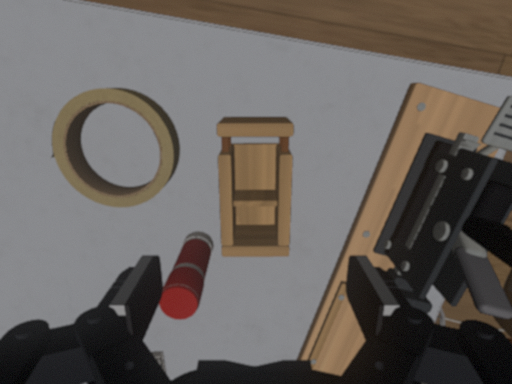

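Wrist view: the box is at (255,187) and free between the fingers, the panel is at the top of it (255,127), and the glue stick at (185,285) is clear of the finger path. The measurement agrees with the top view to 2 mm.

```bash
python3 -m crank '[[[-1,1,40],0,0],[[-1,1,80],0,0],[[-1,1,110],0,0],[[-1,1,128],0,0],[[-1,1,128],0,0],[[-1,1,128],0,255],[[-1,1,128],0,255],[[-1,1,128],0,255],[[-1,1,128],0,255],[[-1,1,128],0,255]]' 40
python3 -m crank '[[[0,0,0],0,255],[[0,0,0],0,255],[[0,0,-20],0,255],[[0,0,-60],0,255],[[0,0,-90],0,255],[[0,0,-90],0,255]]'
python3 - <<'E'
from h import *
a=np.radians(6.6);px=np.array([-np.sin(a),-np.cos(a)]);c=np.array([.5304,.1628])
print("bed",c+.084*px)
t=c+(.081+(-.004))*px   # grasp is at box x=+4mm, box x = -press x
to(t[0],t[1],.12,-6.6)
E
```

```text
time: 2.45
eef_pos: [0.3914, 0.2301, 0.0166]
tcp_rot: [0.647, 0.762, 0.002, 0.001]
contact_force: [-1.4, 2.4, 6.1]
opening: 0.65
finger_force: 45.4
time: 3.05
eef_pos: [0.393, 0.23, 0.1091]
tcp_rot: [0.647, 0.762, 0.004, 0.003]
contact_force: [0.6, 0.5, -3.3]
opening: 0.646
finger_force: 44.6
bed [0.52074528 0.07935669]
shift [-162.7  103.6  -10.1] turn 15.9 (other -164.1 ) now ang 9.3 pos [0.393  0.23   0.1091] tilt -0.99995
```

```bash
python3 -m crank '[[[-30,19,0],2,255],[[-70,45,0],7,255],[[-110,70,0],12,255],[[-145,93,0],16,255],[[-163,104,0],16,255],[[-163,104,0],16,255],[[-163,104,0],16,255]]'
python3 - <<'E'
from h import *
f,W=cam("wrist")
cv2.imwrite("pics/w2.png",f);np.savez("w2.npz",W=W,f=f)
a=np.radians(6.6);px=np.array([-np.sin(a),-np.cos(a)]);c=np.array([.5304,.1628])
s=get_state();d=s["eef_pos"][:2]-c;print("tcp in press",d@px,d@np.array([-px[1],px[0]]))
def pr(n,z0,z1,W):
    m=((W[...,2]>z0)&(W[...,2]<z1)).astype(np.uint8)
    nn,l,st,ce=cv2.connectedComponentsWithStats(m)
    for k in np.argsort(-st[1:,4])[:3]+1:
        S=W[l==k];print(n,st[k],cv2.minAreaRect((S[:,:2]*1000).astype(np.float32)),np.median(S[:,2]))
pr("w box",.13,.16,W)
pr("w jaw",.055,.075,W)
pr("w strips",.019,.03,W);pr("w board",.008,.018,W)
f,W=cam("top");cv2.imwrite("pics/t2.png",f)
pr("t box",.13,.16,W)
to(*(c+.077*px),.12,-6.6)
E
```

```text
time: 3.75
eef_pos: [0.5175, 0.0849, 0.1026]
tcp_rot: [0.747, 0.664, -0.002, -0.002]
contact_force: [0.2, 0.7, -3.2]
opening: 0.652
finger_force: 44.5
tcp in press 0.07827450937942501 -0.0042185463007348226
w box [ 294  223  148  148 7158] ((541.6966552734375, 79.51705169677734), (60.52603530883789, 45.6491813659668), 53.12953567504883) 0.13622162955029427
w box [  67  222  147  149 7020] ((491.72637939453125, 85.39997100830078), (45.31437683105469, 60.84403610229492), 23.458513259887695) 0.13644238613949422
w box [ 176  165  157   30 4521] ((522.6669921875, 134.5965118408203), (10.422408103942871, 56.31145477294922), 83.5171890258789) 0.13549840029012541
w jaw [ 219   87   80   25 1901] ((527.9420166015625, 158.54110717773438), (12.907916069030762, 43.83482360839844), 83.2099609375) 0.06101323258419675
w jaw [277   0  11  54 161] ((541.9920043945312, 193.0653839111328), (3.7442939281463623, 24.759849548339844), 2.879502534866333) 0.06606014886426659
w jaw [230   0  10  54 125] ((521.6102905273438, 194.70669555664062), (23.358421325683594, 4.0811262130737305), 72.35607147216797) 0.06
[... 809 characters left out ...]
 113  31  41 430] ((352.9411926269531, 153.85992431640625), (28.767932891845703, 15.05070972442627), 88.62361145019531) 0.012434930190030113
t box [ 442    0   33  384 2075] ((447.85260009765625, -479.9106750488281), (924.7745971679688, 6.448364734649658), 0.0156882181763649) 0.14504514224657572
t box [239 355  44  14  91] ((50.270633697509766, 0.6126022338867188), (25.9354305267334, 99.02070617675781), 0.7484469413757324) 0.14067050415234972
t box [150 149   7  12  69] ((539.356201171875, 243.5067901611328), (25.800825119018555, 14.475022315979004), 4.005385875701904) 0.14305840776376377
shift [  0.9   4.1 -16.8] turn -0.0 (other 180.0 ) now ang -6.6 pos [0.5173 0.0859 0.1032] tilt -0.99999
```

View pics/w2.png

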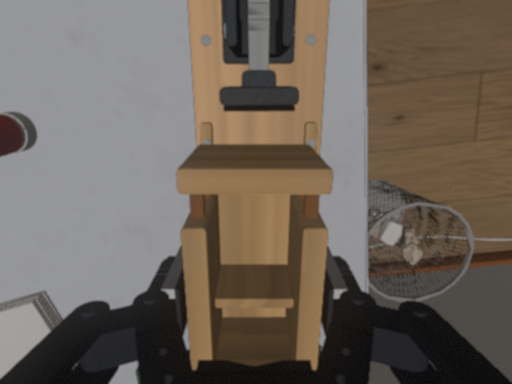

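Wrist view: the panel (255,170) is in line with the press to within 2 mm (needs +2 in tool y), and the jaw pad is at (258,97). I need to check from the first top view whether the jaw already stands one tooth forward.

```bash
python3 - <<'E'
from h import *
W=np.load("top.npz")["W"];S=W[150:182,186:206].reshape(-1,3)*1000
a=np.radians(6.6);px=np.array([-np.sin(a),-np.cos(a)])
for n,S in(("top",S),("wrist",np.load("w2.npz")["W"][80:115,215:305].reshape(-1,3)*1000)):
    S=S[(S[:,2]>53)&(S[:,2]<66)];d=(S[:,:2]-[530.4,162.8])
    u=d@px;v=d@[-px[1],px[0]];k=np.abs(v)>8 ;print(n,np.percentile(u[k],[1,5,50,95,99]),np.percentile(v,[1,50,99]))
w=np.load("w2.npz")["W"][165:195,180:330].reshape(-1,3)*1000;w=w[(w[:,2]>130)&(w[:,2]<160)]
d=w[:,:2]-[530.4,162.8];print("panel",np.percentile(d@px,[2,50,98]))
E
```

```text
top [-1.31332591 -0.70769806  4.91544162  9.99461181 11.52472053] [-2.17051845e+01 -8.37296798e-04  2.01067114e+01]
wrist [-1.95683378 -1.44540644  4.02187658 10.25129658 10.84912597] [-22.9811044   -2.26898489  18.91201436]
panel [24.06690112 28.10385382 33.56247427]
```

The jaw is one tooth forward (face at 11–12 mm, opening 120 mm). I shift the box back 5.5 mm and 2 mm sideways, then lower it.

```bash
python3 -m crank '[[[5.5,2,0],0,255],[[5.5,2,20],0,255],[[5.5,2,45],0,255],[[5.5,2,58],0,255],[[5.5,2,64],0,255],[[5.5,2,68],0,255],[[5.5,2,70],0,255],[[5.5,2,70],0,255]]'
```

```text
time: 4.65
eef_pos: [0.5222, 0.0905, 0.0354]
tcp_rot: [0.747, 0.665, 0.0, 0.0]
contact_force: [-0.0, -0.8, -2.7]
opening: 0.651
finger_force: 44.4
```

```bash
python3 -m crank '[[[0,0,1.5],0,255],[[0,0,3],0,255],[[0,0,4.5],0,255],[[0,0,4.5],0,255]]'
```

```text
time: 5.05
eef_pos: [0.5222, 0.0904, 0.0317]
tcp_rot: [0.747, 0.665, 0.0, 0.0]
contact_force: [-3.1, -0.3, 4.2]
opening: 0.645
finger_force: 45.3
```

```bash
python3 -m crank '[[[0,0,0],0,0],[[0,0,0],0,0],[[0,0,0],0,0],[[0,0,-20],0,0],[[0,0,-60],0,0],[[0,0,-100],0,0],[[0,0,-140],0,0],[[0,0,-170],0,0],[[0,0,-170],0,0]]'
python3 - <<'E'
from h import *
f,W=cam("top");cv2.imwrite("pics/t3.png",f)
a=np.radians(6.6);px=np.array([-np.sin(a),-np.cos(a)])
S=W[140:190,185:262].reshape(-1,3)*1000
d=S[:,:2]-[530.4,162.8];u=d@px;v=d@[-px[1],px[0]]
k=(S[:,2]>50)&(S[:,2]<75)
h,e=np.histogram(u[k],bins=np.arange(-6,162,3));print(dict(zip(e.astype(int),h)))
kk=k&(u>15)&(u<126);print("box v",np.percentile(v[kk],[1,99]),"zmed",np.median(S[kk,2]))
# grip & trigger
S=W[140:180,124:204].reshape(-1,3)*1000;d=S[:,:2]-[530.4,162.8];u=d@px;v=d@[-px[1],px[0]]
k=S[:,2]>135;print("grip",np.percentile(u[k],[3,97]),np.percentile(v[k],[3,97]))
c=np.array([.5304,.1628])
print("grip mid");to(*(c-.068*px),.19,83.4)
cv2.imwrite("pics/t3c.png",cv2.resize(f[140:200,120:262],None,fx=5.5,fy=5.5))
E
```

```text
time: 5.95
eef_pos: [0.525, 0.0905, 0.2064]
tcp_rot: [0.747, 0.665, 0.004, 0.004]
contact_force: [0.4, -0.8, -0.2]
opening: 1.0
finger_force: 0.0
{np.int64(-6): np.int64(0), np.int64(-3): np.int64(5), np.int64(0): np.int64(4), np.int64(3): np.int64(5), np.int64(6): np.int64(5), np.int64(9): np.int64(7), np.int64(12): np.int64(0), np.int64(15): np.int64(0), np.int64(18): np.int64(2), np.int64(21): np.int64(2), np.int64(24): np.int64(1), np.int64(27): np.int64(1), np.int64(30): np.int64(0), np.int64(33): np.int64(0), np.int64(36): np.int64(0), np.int64(39): np.int64(0), np.int64(42): np.int64(0), np.int64(45): np.int64(0), np.int64(48): np.int64(0), np.int64(51): np.int64(0), np.int64(54): np.int64(0), np.int64(57): np.int64(0), np.int64(60): np.int64(0), np.int64(63): np.int64(0), np.int64(66): np.int64(0), np.int64(69): np.int64(0), np.int64(72): np.int64(0), np.int64(75): np.int64(1), np.int64(78): np.int64(3), np.int64(81): np.int64(5), np.int64(84): np.int64(5), np.int64(87): np.int64(5), np.int64(90): np.int64(0), np.int64(93): np.int64(0), np.int64(96): np.int64(0), np.int64(99): np.int64(0), np.int64(102): np.int64(0), np.int64(105): np.int64(0), np.int64(108): np.int64(0), np.int64(111): np.int64(0), np.int64(114): np.int64(0), np.int64(117): np.int64(3), np.int64(120): np.int64(19), np.int64(123): np.int64(25), np.int64(126): np.int64(18), np.int64(129): np.int64(0), np.int64(132): np.int64(24), np.int64(135): np.int64(27), np.int64(138): np.int64(29), np.int64(141): np.int64(30), np.int64(144): np.int64(29), np.int64(147): np.int64(32), np.int64(150): np.int64(30), np.int64(153): np.int64(18), np.int64(156): np.int64(0)}
box v [-25.54336834  28.00720368] zmed 62.72376964060555
grip [-78.33037306  80.4191839 ] [-96.02556876  -4.91243485]
grip mid
shift [140.7  -1.5  13.4] turn 89.9 (other -90.1 ) now ang -6.7 pos [0.5234 0.0905 0.2034] tilt -0.99998
```

View pics/t3c.png

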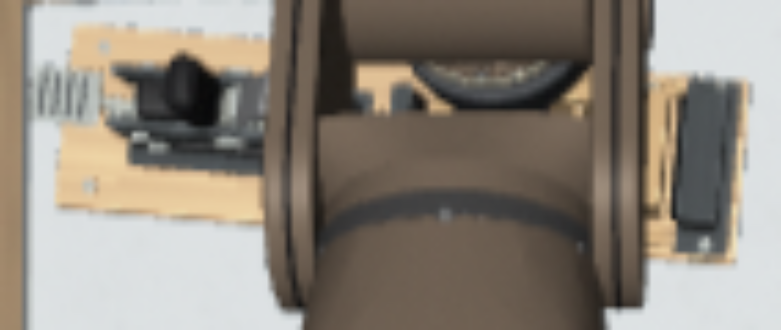

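Box lies centred in the bed (far end at 129 of 132 mm, sides ±27, top at the right height); the crop shows its end clear left of the fixed jaw at (660,165). Now to the trigger, centred on the pulled-in midpoint.

```bash
python3 - <<'E'
from h import *
a=np.radians(6.6);px=np.array([-np.sin(a),-np.cos(a)]);n=np.array([-px[1],px[0]]);c=np.array([.5304,.1628])
t=c-.0775*px-.002*n;print(t);to(*t,.20,83.4)
E
python3 -m crank '[[[20,0,0],-8,0],[[40,0,0],-16,0],[[60,0,0],-24,0],[[80,0,0],-32,0],[[100,0,0],-40,0],[[120,0,0],-48,0],[[140,-2,0],-56,0],[[150,-3,0],-64,0],[[150,-3,0],-72,0],[[150,-3,0],-80,0]]' 25
python3 -m crank '[[[0,0,0],-8,0],[[0,0,0],-10,0],[[0,0,0],-10,0]]'
python3 - <<'E'
from h import *
to(.5373,.24,.20,83.4)
E
```

```text
[0.53732088 0.24001626]
shift [150.2  -3.5   3.4] turn 89.9 (other -90.1 ) now ang -6.7 pos [0.5234 0.0905 0.2034] tilt -0.99998
time: 7.0
eef_pos: [0.5349, 0.24, 0.1977]
tcp_rot: [0.142, 0.99, -0.001, -0.002]
contact_force: [0.8, -0.4, -0.4]
opening: 1.0
finger_force: 0.0
time: 7.3
eef_pos: [0.535, 0.2395, 0.198]
tcp_rot: [0.058, 0.998, -0.001, -0.002]
contact_force: [-0.8, -0.7, -0.9]
opening: 0.999
finger_force: 0.0
shift [-2.2  0.7 -2. ] turn -0.1 (other 179.9 ) now ang 83.3 pos [0.535  0.2395 0.198 ] tilt -0.99999
```

```bash
python3 - <<'E'
from h import *
f,W=cam("wrist");cv2.imwrite("pics/w3.png",f)
s=get_state();M=R.from_quat(s["tcp_rot"]).as_matrix()
T=(W-s["eef_pos"])@M*1000
for z0,z1 in((.138,.16),(.118,.135)):
    m=((W[...,2]>z0)&(W[...,2]<z1)&(np.abs(T[...,0])<40)&(np.abs(T[...,1])<36)).astype(np.uint8)
    nn,l,st,ce=cv2.connectedComponentsWithStats(m)
    for k in np.argsort(-st[1:,4])[:3]+1:
        S=T[l==k];print(z0,st[k],"x",np.percentile(S[:,0],[2,98]),"y",np.percentile(S[:,1],[2,98]),np.median(W[l==k][:,2]))
E
```

```text
0.138 [251 199  22  37 743] x [-12.28923101  10.24076552] y [-1.52322041 12.37933266] 0.1454725522822401
0.118 [205 192  21  34 576] x [-11.92239456   8.28183293] y [-33.51115756 -21.17209795] 0.12887762358443938
0.118 [251 189  23  15 163] x [ 5.34016185 10.82320093] y [-1.64131217 13.1392511 ] 0.1269540998096873
0.118 [273 214   1   1   1] x [-2.17621378 -2.17621378] y [13.51835906 13.51835906] 0.1346506811547344
```

View pics/w3.png

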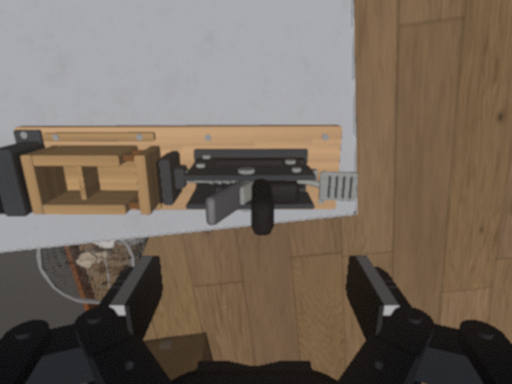

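Wrist view: grip (262,205) and trigger (228,203) lie under the fingers; the grip spans tool y −1.5..12.5 and the trigger front is at −35, so the pulled-in midpoint is at 0 as planned.

```bash
python3 -m crank '[[[-1,0,30],0,0],[[-1,0,60],0,0],[[-1,0,85],0,0],[[-1,0,94],0,0],[[-1,0,94],0,0],[[-1,0,94],0,255],[[-1,0,94],0,255],[[-1,0,94],0,255],[[-1,0,94],0,255],[[-1,0,94],0,255]]' 25
python3 -m crank '[[[0,0,0],0,255],[[0,0,0],0,255],[[0,0,0],0,255],[[0,0,0],0,255]]'
```

```text
time: 8.35
eef_pos: [0.5393, 0.2401, 0.1105]
tcp_rot: [0.058, 0.998, 0.001, 0.003]
contact_force: [-1.3, -0.9, 6.7]
opening: 0.273
finger_force: 29.1
time: 8.75
eef_pos: [0.5394, 0.24, 0.1105]
tcp_rot: [0.058, 0.998, 0.001, 0.003]
contact_force: [-0.6, -1.1, 8.1]
opening: 0.278
finger_force: 28.7
```

```bash
python3 -m crank '[[[0,0,0],0,0],[[0,0,0],0,0],[[0,0,0],0,0],[[0,0,0],0,0],[[0,0,0],0,0],[[0,0,0],0,0]]' 25
python3 -c "
from h import *
f,W=cam('wrist');cv2.imwrite('pics/w4.png',f);np.savez('w4.npz',W=W,f=f)
a=np.radians(6.6);px=np.array([-np.sin(a),-np.cos(a)])
S=W.reshape(-1,3)*1000;d=S[:,:2]-[530.4,162.8];u=d@px;v=d@[-px[1],px[0]]
k=(S[:,2]>52)&(S[:,2]<69)&(abs(v+2)<24)&(abs(v+2)>10)&(u>-20)&(u<170)
h,e=np.histogram(u[k],bins=np.arange(-20,150,2));print([(int(a),int(b)) for a,b in zip(e,h) if b>5])
"
python3 -m crank '[[[0,0,0],0,255],[[0,0,0],0,255],[[0,0,0],0,255],[[0,0,0],0,255],[[0,0,0],0,255],[[0,0,0],0,255],[[0,0,0],0,255],[[0,0,0],0,255]]' 25
```

```text
time: 9.35
eef_pos: [0.537, 0.2399, 0.1062]
tcp_rot: [0.058, 0.998, 0.0, -0.0]
contact_force: [0.5, -0.1, -0.3]
opening: 1.002
finger_force: 0.0
[(4, 63), (6, 238), (8, 134), (10, 121), (12, 110), (14, 52), (16, 105), (18, 31), (20, 47), (22, 476), (24, 132), (26, 137), (28, 136), (30, 89), (36, 13), (38, 35), (40, 47), (42, 33), (44, 199), (46, 112), (48, 90), (50, 86), (52, 85), (54, 76), (56, 91), (58, 88), (60, 82), (62, 78), (64, 87), (66, 80), (68, 83), (70, 88), (72, 80), (74, 65), (76, 48), (78, 40), (80, 51), (82, 46), (84, 41), (86, 27), (88, 14), (90, 9)]
time: 10.2
eef_pos: [0.5382, 0.2402, 0.1088]
tcp_rot: [0.058, 0.998, 0.0, 0.001]
contact_force: [-1.9, -0.2, 7.9]
opening: 0.273
finger_force: 32.5
```

```bash
python3 -m crank '[[[0,0,0],0,0],[[0,0,0],0,0],[[0,0,0],0,0],[[0,0,0],0,0],[[0,0,0],0,0],[[0,0,0],0,0]]' 25
cat > j.py <<'E'
from h import *
import sys
f,W=cam('wrist');cv2.imwrite(f'pics/{sys.argv[1]}.png',f)
a=np.radians(6.6);px=np.array([-np.sin(a),-np.cos(a)])
S=W.reshape(-1,3)*1000;d=S[:,:2]-[530.4,162.8];u=d@px;v=d@[-px[1],px[0]]
k=(S[:,2]>52)&(S[:,2]<69)&(abs(v+2)<24)&(abs(v+2)>10)&(u>-20)&(u<170)
h,e=np.histogram(u[k],bins=np.arange(-20,150,2));print([(int(a),int(b)) for a,b in zip(e,h) if b>5])
E
python3 j.py w5
python3 -m crank '[[[0,0,0],0,255],[[0,0,0],0,255],[[0,0,0],0,255],[[0,0,0],0,255],[[0,0,0],0,255],[[0,0,0],0,255],[[0,0,0],0,255],[[0,0,0],0,255]]' 25
```

```text
time: 10.8
eef_pos: [0.537, 0.2399, 0.1063]
tcp_rot: [0.058, 0.998, 0.0, -0.0]
contact_force: [0.1, 0.4, -0.4]
opening: 1.003
finger_force: 0.0
[(12, 81), (14, 240), (16, 132), (18, 125), (20, 115), (22, 48), (24, 109), (26, 23), (28, 398), (30, 164), (32, 127), (34, 143), (36, 113), (38, 39), (44, 81), (46, 202), (48, 89), (50, 86), (52, 91), (54, 83), (56, 87), (58, 85), (60, 83), (62, 87), (64, 86), (66, 81), (68, 91), (70, 79), (72, 91), (74, 64), (76, 41), (78, 56), (80, 44), (82, 46), (84, 51), (86, 21), (88, 18), (90, 13)]
time: 11.65
eef_pos: [0.5381, 0.24, 0.1092]
tcp_rot: [0.058, 0.998, 0.0, 0.001]
contact_force: [-2.9, -1.6, 9.8]
opening: 0.282
finger_force: 24.0
```

```bash
python3 -m crank '[[[0,0,0],0,0],[[0,0,0],0,0],[[0,0,0],0,0],[[0,0,0],0,0],[[0,0,0],0,0],[[0,0,0],0,0]]' 25
python3 j.py w6
```

```text
time: 12.25
eef_pos: [0.537, 0.2399, 0.1063]
tcp_rot: [0.058, 0.998, 0.0, -0.0]
contact_force: [-0.3, -0.1, 0.3]
opening: 0.998
finger_force: 0.0
[(20, 101), (22, 252), (24, 127), (26, 122), (28, 109), (30, 46), (32, 96), (34, 118), (36, 377), (38, 140), (40, 133), (42, 125), (44, 85), (46, 75), (48, 68), (50, 77), (52, 83), (54, 83), (56, 87), (58, 86), (60, 87), (62, 77), (64, 89), (66, 82), (68, 85), (70, 77), (72, 99), (74, 51), (76, 57), (78, 41), (80, 52), (82, 46), (84, 41), (86, 30), (88, 18), (90, 11)]
```

View pics/w6.png

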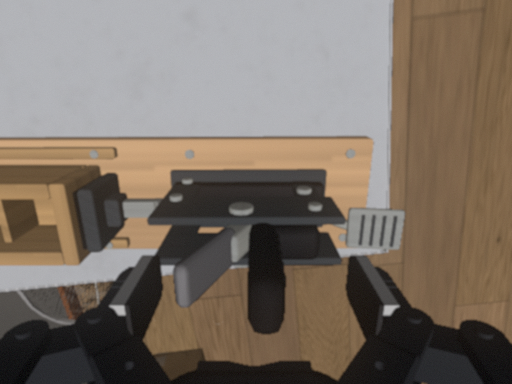

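View: the panel at (65,215) now sits tight against the walls, with the jaw at (100,212) against it. One more squeeze to confirm it is home (it should stall).

```bash
python3 -m crank '[[[0,0,0],0,255],[[0,0,0],0,255],[[0,0,0],0,255],[[0,0,0],0,255],[[0,0,0],0,255],[[0,0,0],0,255],[[0,0,0],0,255],[[0,0,0],0,255]]' 25
python3 -m crank '[[[0,0,0],0,0],[[0,0,0],0,0],[[0,0,0],0,0],[[0,0,0],0,0],[[0,0,0],0,0],[[0,0,0],0,0]]' 25
python3 j.py w7
```

```text
time: 13.1
eef_pos: [0.5371, 0.2333, 0.1089]
tcp_rot: [0.057, 0.998, -0.007, -0.001]
contact_force: [-6.8, -20.9, 15.4]
opening: 0.437
finger_force: 23.3
time: 13.7
eef_pos: [0.537, 0.2402, 0.1063]
tcp_rot: [0.058, 0.998, 0.0, 0.0]
contact_force: [-0.1, -0.4, 0.9]
opening: 1.001
finger_force: 0.0
[(20, 103), (22, 259), (24, 126), (26, 121), (28, 100), (30, 53), (32, 104), (34, 124), (36, 384), (38, 125), (40, 138), (42, 131), (44, 74), (46, 80), (48, 70), (50, 70), (52, 80), (54, 86), (56, 77), (58, 81), (60, 87), (62, 75), (64, 86), (66, 84), (68, 79), (70, 76), (72, 87), (74, 64), (76, 48), (78, 52), (80, 44), (82, 43), (84, 43), (86, 20), (88, 21), (90, 10)]
```

It stalled at opening 0.44, so the panel is home. Now the release plate, 73 mm behind (tool +y).

```bash
python3 -m crank '[[[0,0,-30],0,0],[[0,0,-70],0,0],[[0,30,-70],0,255],[[0,60,-70],0,255],[[0,74,-70],0,255],[[0,74,-70],0,255],[[0,74,-70],0,255],[[0,74,-70],0,255]]' 25
python3 - <<'E'
from h import *
W=np.load("top.npz")["W"];S=W[150:170,124:140].reshape(-1,3);S=S[(S[:,2]>.064)&(S[:,2]<.08)]
r=cv2.minAreaRect((S[:,:2]*1000).astype(np.float32));print(r)
print((np.array([.5304,.1628])+.151*np.array([.115,.993])))
to(r[0][0]/1000-.002,r[0][1]/1000,.08,83.4)
E
```

```text
time: 14.55
eef_pos: [0.5454, 0.3122, 0.1757]
tcp_rot: [0.058, 0.998, -0.0, -0.001]
contact_force: [-0.6, 1.3, -0.6]
opening: 0.007
finger_force: 0.0
((547.0425415039062, 310.03106689453125), (33.50213623046875, 26.842823028564453), 83.42778015136719)
[0.547765 0.312743]
shift [-0.  -2.1 95.7] turn -0.1 (other 179.9 ) now ang 83.3 pos [0.5454 0.3122 0.1757] tilt -1.0
```

```bash
python3 -m crank '[[[0,0,40],0,255],[[0,0,80],0,255],[[0,0,96],0,255],[[0,0,104],0,255],[[0,0,110],0,255],[[0,0,114],0,255],[[0,0,117],0,255],[[0,0,118],0,255],[[0,0,118],0,255],[[0,0,118],0,255]]'
python3 -m crank '[[[0,0,1],0,255],[[0,0,1],0,255],[[0,0,1],0,255],[[0,0,1],0,255],[[0,0,1],0,255],[[0,0,1],0,255]]'
python3 j.py w8
```

```text
time: 15.55
eef_pos: [0.5473, 0.3154, 0.0616]
tcp_rot: [0.058, 0.998, 0.002, 0.002]
contact_force: [-2.4, 4.5, 5.3]
opening: -0.004
finger_force: 3.3
time: 16.15
eef_pos: [0.5473, 0.3156, 0.0608]
tcp_rot: [0.058, 0.998, 0.003, 0.002]
contact_force: [-3.1, 5.6, 6.5]
opening: -0.005
finger_force: 3.5
[]
```

```bash
python3 -m crank '[[[0,0,2],0,255],[[0,0,3],0,255],[[0,0,3],0,255],[[0,0,3],0,255],[[0,0,3],0,255],[[0,0,3],0,255]]'
python3 -m crank '[[[0,0,-30],0,255],[[0,0,-80],0,255],[[0,0,-130],0,0],[[0,0,-130],0,0],[[0,0,-130],0,0]]' 30
cat > t.py <<'E'
from h import *
f,W=cam("top");np.savez("t9.npz",W=W,f=f);cv2.imwrite("pics/t9.png",cv2.resize(f[130:200,120:262],None,fx=5.5,fy=5.5))
a=np.radians(6.6);px=np.array([-np.sin(a),-np.cos(a)])
S=W[140:192,170:262].reshape(-1,3)*1000;d=S[:,:2]-[530.4,162.8];u=d@px;v=d@[-px[1],px[0]]
k=(S[:,2]>50)&(S[:,2]<75)&(abs(v)>8)&(abs(v)<30)
h,e=np.histogram(u[k],bins=np.arange(-20,150,2));print([(int(a),int(b)) for a,b in zip(e,h) if b>1])
kk=k&(u>15)&(u<130);print(np.percentile(v[kk],[1,99]));print(cv2.minAreaRect((S[kk][:,:2]).astype(np.float32)))
E
python3 t.py
```

```text
time: 16.8
eef_pos: [0.5477, 0.3159, 0.0599]
tcp_rot: [0.058, 0.998, 0.003, 0.002]
contact_force: [-6.5, 4.0, 14.6]
opening: -0.002
finger_force: 7.2
time: 17.3
eef_pos: [0.5473, 0.3135, 0.1877]
tcp_rot: [0.058, 0.998, 0.001, 0.003]
contact_force: [-0.8, 0.5, -1.1]
opening: 0.504
finger_force: 0.0
[(-20, 6), (-10, 6), (-8, 7), (-6, 7), (-4, 11), (-2, 8), (0, 7), (2, 8), (4, 3), (36, 7), (38, 13), (40, 12), (42, 15), (44, 12), (46, 12), (48, 7), (50, 4), (52, 8), (54, 10), (56, 8), (58, 7), (60, 4), (62, 8), (64, 9), (66, 7), (68, 4), (70, 7), (72, 8), (74, 8), (76, 4), (78, 7), (80, 9), (82, 8), (84, 7), (86, 7), (88, 11), (90, 9), (92, 7), (94, 8), (96, 6), (98, 6), (100, 8), (102, 6), (104, 6), (106, 7), (108, 8), (110, 7), (112, 7), (114, 6), (116, 7), (118, 9), (120, 6), (122, 15), (124, 13), (126, 10), (128, 12), (130, 13), (132, 11), (134, 12), (136, 11), (138, 14), (140, 14), (142, 14), (144, 13), (146, 12)]
[-26.75538035  29.1185566 ]
((521.9668579101562, 79.92227172851562), (92.90830993652344, 56.88133239746094), 82.79564666748047)
```

View pics/t9.png

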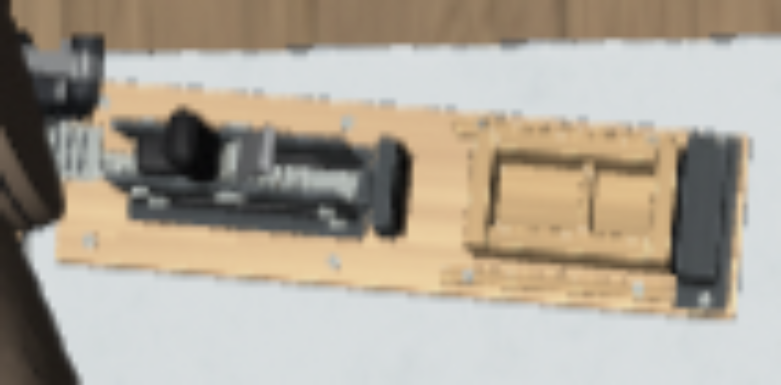

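The jaw (405,185) is fully back with its face at 4 mm, and the box spans 36–132 mm, so it is 96 mm long and fully home. I go to pick it and measure the tray meanwhile.

```bash
python3 - <<'E'
from h import *
a=np.radians(6.6);px=np.array([-np.sin(a),-np.cos(a)]);n=np.array([-px[1],px[0]]);c=np.array([.5304,.1628])
t=c+.084*px-.001*n;print(t);to(*t,.20,-6.8)
W=np.load("top.npz")["W"];F=np.load("top.npz")["f"]
m=np.zeros(W.shape[:2],np.uint8);m[138:255,322:402]=(F[138:255,322:402].astype(int).mean(2)<120)|((W[138:255,322:402,2]>.006))
m=cv2.morphologyEx(m,cv2.MORPH_CLOSE,np.ones((5,5)))
m[246:]=0
nn,l,st,ce=cv2.connectedComponentsWithStats(m);k=1+np.argmax(st[1:,4]);S=W[l==k];S=S[np.isfinite(S[:,0])]
print(st[k],cv2.minAreaRect((S[:,:2]*1000).astype(np.float32)))
E
```

```text
[0.51975191 0.07947162]
shift [  -1. -235.  -15.] turn -89.8 (other 90.2 ) now ang 83.4 pos [0.5459 0.313  0.185 ] tilt -1.0
[ 329  138   73  108 7148] ((483.11553955078125, -342.0556640625), (369.4083251953125, 283.697265625), 0.0717419981956482)
```

```bash
python3 -m crank '[[[0,-24,-10],8,0],[[0,-48,-15],16,0],[[0,-72,-15],24,0],[[0,-96,-15],32,0],[[0,-120,-15],40,0],[[0,-144,-15],48,0],[[0,-168,-15],56,0],[[0,-192,-15],64,0],[[0,-216,-15],72,0],[[-1,-235,-15],80,0]]' 40
python3 -m crank '[[[0,0,0],8,0],[[0,0,0],10,0],[[0,0,0],10,0]]'
python3 - <<'E'
from h import *
to(.5197,.0795,.0316,-6.8)
E
```

```text
time: 18.35
eef_pos: [0.5178, 0.0783, 0.1967]
tcp_rot: [0.688, 0.725, -0.002, -0.001]
contact_force: [1.0, 0.5, 0.8]
opening: 1.002
finger_force: 0.0
time: 18.65
eef_pos: [0.5182, 0.0793, 0.197]
tcp_rot: [0.747, 0.665, -0.002, -0.001]
contact_force: [0.2, -0.1, 0.2]
opening: 1.002
finger_force: 0.0
shift [  0.5   2.1 165.4] turn 0.1 (other -179.9 ) now ang -6.7 pos [0.5182 0.0793 0.197 ] tilt -0.99999
```

```bash
python3 -m crank '[[[0,1,45],0,0],[[0,2,90],0,0],[[0,2,130],0,0],[[0,2,155],0,0],[[0,2,164],0,0],[[0,2,164],0,0],[[0,2,164],0,255],[[0,2,164],0,255],[[0,2,164],0,255],[[0,2,164],0,255]]' 40
python3 -m crank '[[[0,0,0],0,255],[[0,0,0],0,255],[[0,0,0],0,255],[[0,0,-10],0,255],[[0,0,-40],0,255],[[0,0,-85],0,255],[[0,0,-130],0,255],[[0,0,-150],0,255],[[0,0,-150],0,255]]'
python3 -c "
from h import *
to(.505,-.29,.19,-90)"
```

```text
time: 19.65
eef_pos: [0.5229, 0.0794, 0.0374]
tcp_rot: [0.747, 0.665, 0.001, 0.001]
contact_force: [0.1, 0.2, 5.4]
opening: 0.651
finger_force: 45.3
time: 20.55
eef_pos: [0.5235, 0.0793, 0.1897]
tcp_rot: [0.747, 0.665, 0.003, 0.003]
contact_force: [0.5, -1.2, -3.4]
opening: 0.646
finger_force: 44.7
shift [-3.69e+02  2.44e+01 -3.00e-01] turn 83.4 (other -96.6 ) now ang -6.6 pos [0.5235 0.0793 0.1897] tilt -0.99996
```

```bash
python3 -m crank '[[[-20,2,0],0,255],[[-60,4,0],8,255],[[-100,7,0],16,255],[[-140,10,0],24,255],[[-180,12,0],32,255],[[-220,15,0],40,255],[[-260,18,0],48,255],[[-300,20,0],56,255],[[-340,22,0],64,255],[[-369,24,0],72,255]]'
python3 -m crank '[[[0,0,0],8,255],[[0,0,0],11,255],[[0,0,0],11,255]]'
python3 - <<'E'
from h import *
f,W=cam("wrist");cv2.imwrite("pics/w10.png",f);np.savez("w10.npz",W=W,f=f)
print(get_state()["eef_pos"],get_state()["tcp_rot"])
E
```

```text
time: 21.55
eef_pos: [0.5005, -0.2913, 0.1822]
tcp_rot: [0.995, 0.095, -0.002, -0.001]
contact_force: [-0.5, -0.2, -2.5]
opening: 0.648
finger_force: 44.6
time: 21.85
eef_pos: [0.5009, -0.2892, 0.1821]
tcp_rot: [1.0, 0.003, -0.002, -0.002]
contact_force: [0.2, -0.6, -2.5]
opening: 0.647
finger_force: 44.6
[ 0.50120672 -0.28906175  0.18260004] [ 0.99999114  0.00351693 -0.00179349 -0.00145932]
```

View pics/w10.png

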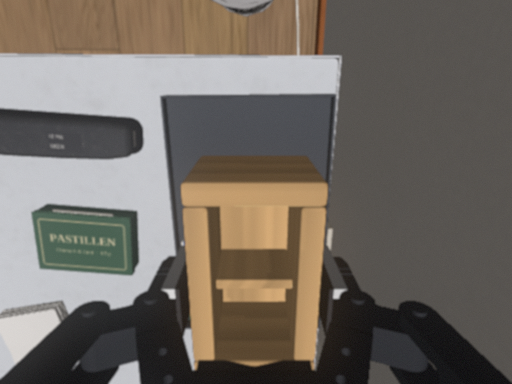

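The held box fills the centre; the tray's far corners are at (163,96) and (336,95), its left edge runs down to about (180,240). I measure the floor edges from depth.

```bash
python3 - <<'E'
from h import *
d=np.load("w10.npz");W,F=d["W"],d["f"]
g=F.max(2); m=((g<85)&(W[...,2]<.03)).astype(np.uint8)
m[:90]=0;m[230:]=0;m[:,:155]=0;m[:,345:]=0
nn,l,st,ce=cv2.connectedComponentsWithStats(m);k=1+np.argmax(st[1:,4]);print(st[k],np.nanmedian(W[l==k][:,2]))
M=l==k
def ed(P,n):
    P=np.array(P)*1000
    P=P[np.isfinite(P[:,0])];vx,vy,x,y=cv2.fitLine(P[:,:2].astype(np.float32),cv2.DIST_HUBER,0,.01,.01).ravel()
    print(n,"pt",round(float(x),1),round(float(y),1),"dir",round(float(np.degrees(np.arctan2(vy,vx))),1),"z",np.round(np.median(P[:,2]),1))
rows=range(105,150)
ed([W[r,np.where(M[r])[0][1]] for r in rows],"left")
ed([W[r,np.where(M[r])[0][-2]] for r in rows],"right")
cols=range(175,325)
ed([W[np.where(M[:,q])[0][1],q] for q in cols],"far")
T=W[160:205,180:330].reshape(-1,3)*1000;T=T[(T[:,2]>195)]
print("boxend",cv2.minAreaRect(T[:,:2].astype(np.float32)),np.median(T[:,2]))
E
```

```text
[ 181   95  154   92 3099] 0.002089139922796246
left pt 540.9 -300.6 dir -75.5 z 2.2
right pt 542.5 -361.0 dir 0.7 z 13.4Traceback (most recent call last):
  File "<stdin>", line 15, in <module>
IndexError: index 1 is out of bounds for axis 0 with size 0
```

```bash
python3 - <<'E'
from h import *
d=np.load("w10.npz");W,F=d["W"],d["f"];np.set_printoptions(linewidth=200,suppress=True)
for r in(108,140):
    for q in list(range(158,180,2))+list(range(324,342,2)): print((r,q),F[r,q],np.round(W[r,q]*1000),end=" | ")
    print()
for r in range(88,108,2):print((r,250),F[r,250],np.round(W[r,250]*1000))
print(np.round(W[170:200:6,185:330:24]*1000)[:, :, :].tolist())
E
```

```text
(108, 158) [205 201 199] [ 558. -195.    1.] | (108, 160) [186 182 180] [ 558. -197.    0.] | (108, 162) [101  98  95] [ 560. -203.   16.] | (108, 164) [54 52 51] [ 559. -203.   11.] | (108, 166) [61 60 59] [ 559. -204.    5.] | (108, 168) [87 83 81] [ 559. -205.    3.] | (108, 170) [91 86 84] [ 558. -207.    2.] | (108, 172) [86 81 79] [ 558. -209.    2.] | (108, 174) [90 85 84] [ 558. -210.    2.] | (108, 176) [88 83 81] [ 558. -212.    1.] | (108, 178) [89 84 83] [ 558. -214.    0.] | (108, 324) [85 80 79] [ 559. -355.    2.] | (108, 326) [86 82 80] [ 559. -357.    2.] | (108, 328) [84 80 78] [ 559. -359.    3.] | (108, 330) [63 60 58] [nan nan nan] | (108, 332) [48 45 45] [ 560. -361.   12.] | (108, 334) [89 86 83] [ 560. -361.   17.] | (108, 336) [161 159 159] [ 559. -368.   -1.] | (108, 338) [104 105 109] [ 526. -478. -438.] | (108, 340) [82 85 88] [ 527. -479. -421.] | 
(140, 158) [203 198 197] [ 527. -191.   -1.] | (140, 160) [202 199 197] [ 527. -194.   -0.] | (140, 162) [201 197 196] [ 527. -196.   -0.] | (140, 164) [151 146 145] [ 530. -202.   16.] | (140, 166) [71 69 68] 
[... 1256 characters left out ...]
], [501.0, -362.0, 16.0]], [[490.0, -217.0, 1.0], [548.0, -271.0, 200.0], [548.0, -280.0, 200.0], [547.0, -290.0, 199.0], [548.0, -299.0, 200.0], [548.0, -309.0, 199.0], [495.0, -362.0, 16.0]], [[547.0, -263.0, 208.0], [547.0, -272.0, 207.0], [547.0, -281.0, 207.0], [548.0, -290.0, 207.0], [548.0, -299.0, 208.0], [548.0, -308.0, 207.0], [489.0, -363.0, 16.0]], [[545.0, -263.0, 209.0], [546.0, -272.0, 210.0], [546.0, -281.0, 209.0], [546.0, -290.0, 209.0], [546.0, -299.0, 208.0], [546.0, -308.0, 209.0], [483.0, -363.0, 16.0]], [[543.0, -263.0, 210.0], [543.0, -272.0, 210.0], [544.0, -281.0, 210.0], [543.0, -290.0, 208.0], [544.0, -299.0, 210.0], [544.0, -308.0, 210.0], [471.0, -368.0, -0.0]]]
```

Tray inner edges: y −203.5 and −361 (158 wide, as given), far end x 570, so the empty-half centre is about (505, −283). The box is at (500, −287), underside 159 mm up. Shift [5, −4] and lower.

```bash
python3 -m crank '[[[5,-4,0],0,255],[[5,-4,40],0,255],[[5,-4,80],0,255],[[5,-4,115],0,255],[[5,-4,135],0,255],[[5,-4,145],0,255],[[5,-4,149],0,255],[[5,-4,149],0,255],[[5,-4,149],0,255]]'
python3 -m crank '[[[0,0,1],0,255],[[0,0,2],0,255],[[0,0,3],0,255],[[0,0,3],0,255]]'
```

```text
time: 22.8
eef_pos: [0.5086, -0.2866, 0.038]
tcp_rot: [1.0, 0.003, 0.001, 0.001]
contact_force: [-0.1, 0.5, -2.0]
opening: 0.65
finger_force: 44.5
time: 23.2
eef_pos: [0.5074, -0.2858, 0.0334]
tcp_rot: [1.0, 0.003, -0.0, -0.0]
contact_force: [0.3, 0.4, -3.3]
opening: 0.65
finger_force: 44.5
```

```bash
python3 -m crank '[[[0,0,1.5],0,255],[[0,0,3],0,255],[[0,0,4],0,255],[[0,0,5],0,255],[[0,0,5],0,255]]'
python3 -m crank '[[[0,0,1],0,255],[[0,0,2],0,255],[[0,0,2],0,255]]'
```

```text
time: 23.7
eef_pos: [0.5073, -0.2857, 0.028]
tcp_rot: [1.0, 0.003, -0.0, -0.0]
contact_force: [0.5, 0.3, -1.7]
opening: 0.649
finger_force: 44.5
time: 24.0
eef_pos: [0.5073, -0.2857, 0.0261]
tcp_rot: [1.0, 0.003, -0.0, -0.0]
contact_force: [-0.3, 0.4, -2.5]
opening: 0.645
finger_force: 44.5
```

```bash
python3 -m crank '[[[0,0,0.7],0,255],[[0,0,1.4],0,255],[[0,0,2],0,255],[[0,0,2],0,255]]'
python3 -m crank '[[[0,0,0.7],0,255],[[0,0,1.4],0,255],[[0,0,1.4],0,255]]'
```

```text
time: 24.4
eef_pos: [0.5075, -0.2858, 0.0245]
tcp_rot: [1.0, 0.003, -0.0, 0.0]
contact_force: [-0.2, 0.3, -1.9]
opening: 0.645
finger_force: 44.6
time: 24.7
eef_pos: [0.5077, -0.286, 0.0244]
tcp_rot: [1.0, 0.003, -0.0, 0.0]
contact_force: [-3.7, 3.1, 6.5]
opening: 0.646
finger_force: 45.6
```

Contact with the tray floor (+6.5 N). Release and rise.

```bash
python3 -m crank '[[[0,0,-0.5],0,0],[[0,0,-0.5],0,0],[[0,0,-0.5],0,0],[[0,0,-0.5],0,0],[[0,0,-25],0,0],[[0,0,-70],0,0],[[0,0,-120],0,0],[[0,0,-165],0,0],[[-40,0,-180],0,0],[[-40,0,-180],0,0]]'
python3 - <<'E'
from h import *
f,W=cam("wrist");cv2.imwrite("pics/w11.png",f)
m=((W[...,2]>.04)&(W[...,2]<.06)).astype(np.uint8)
nn,l,st,ce=cv2.connectedComponentsWithStats(m)
for k in np.argsort(-st[1:,4])[:2]+1:
    S=W[l==k];print(st[k],cv2.minAreaRect((S[:,:2]*1000).astype(np.float32)),np.percentile(S[:,2],[10,50,90]))
f,W=cam("scene");cv2.imwrite("pics/s12.png",f)
cv2.imwrite("pics/fin.png",np.hstack([cv2.imread("pics/w11.png"),f])[:, :][::1,::1] if 0 else cv2.resize(np.hstack([cv2.imread("pics/w11.png"),f]),(800,300)))
E
```

```text
time: 25.7
eef_pos: [0.4666, -0.287, 0.2068]
tcp_rot: [1.0, 0.003, 0.002, 0.002]
contact_force: [-0.2, 0.3, -0.1]
opening: 1.0
finger_force: 0.0
[   0   75  132   45 4660] ((534.6743774414062, -116.07308197021484), (115.84613800048828, 33.17487335205078), 86.22305297851562) [0.04322652 0.05018777 0.05331179]
[ 420    0   79  317 4265] ((459.531494140625, -478.91009521484375), (312.4206237792969, 3.2767887115478516), 0.0018894881941378117) [0.04219457 0.05038296 0.05804968]
```

View pics/fin.png

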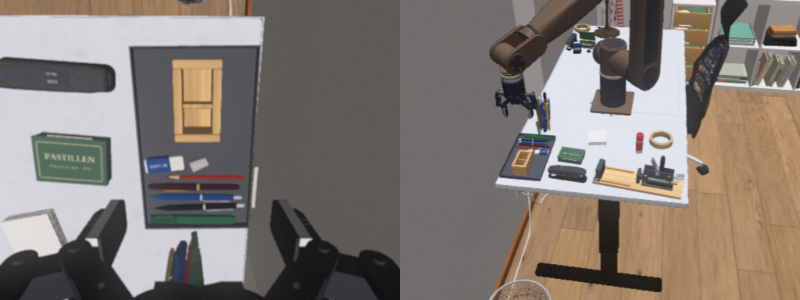

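The final picture shows the closed box lying flat and upright at (197,100) in the tray's empty half, clear of the pens. The stapler, tin and glue stick are where they were, the jaw is back, and the gripper is free.

```bash
python3 -c "
from plant import ctrl
print(ctrl.sign_off())"
```

```text
the job is handed in; nothing more can be done
None
```

The job is handed in at about 26 s: the end panel is pressed home (box 96 mm long), the jaw has sprung fully back, the box lies flat and upright in the tray's empty half, and the stapler, clip tin and glue stick were not touched.

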